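# Click the open jar round to the pointer and stopper it

## Robot

A 6-joint arm with a two-finger parallel gripper is mounted at the origin on the work surface. World frame = base frame: x ahead of the robot, y to its left, z up, the work surface at z = 0. Lengths are in m, angles in rad, forces in N, time in s.
With the tool pointing down it reaches from about 0.375 to 0.75 m from the base axis. Payload 9 kg.
Tool frame: the origin (TCP) lies midway between the tips of the shut fingers; the grasp point (between the pads) lies 19 mm behind it; z points along the fingers, y is the line along which they close (so a half turn about z gives the same grasp; the last joint's range is limited). The gripper opens to 85 mm and grips with 20 to 120 N. Pads are 22 mm wide; open, the fingers measure 114 mm over their backs; the gripper's body (76 mm by 85 mm) begins 54 mm behind the grasp point. The pads swing forward as they close: fully open they stand 13 mm farther back than shut.
Start: joints at [-1.561, 0.104, 0.097, 1.564, 0, 1.353], TCP at [0.136, -0.585, 0.231] pointing down, gripper open.
Joint ranges: [-2.99, 2.99], [-0.84, 1.86], [-1.1, 1.16], [-1.84, 2.11], [-1.51, 1.56], [-3.14, 3.14]. Speed limits (rad/s): [2.22, 2.22, 2.57, 3.14, 3.14, 3.14].

## Interface

Orientations are given as a unit quaternion [w, x, y, z].
In Python, from bench import r gives the robot as it stands. The module is installed in compiled form; this text tells all that it offers.
- The arm moves only by the tool move_arm, never from a script. Its argument "moves" is one flat list of numbers, 6 for each row, row after row: the shift along the tool's x, y, z in cm, then the turn, a rotation vector about the tool's x, y, z in degrees. A call has 1 to 5 rows; each row shifts and turns the commanded pose from where the row before left it, along the tool's axes as they then stand; what a row does not reach is not made up. A row lasts 1/12 s, in which the tool goes at most 41.7 mm and 7.16 degrees, less where a joint would pass 70% of its speed; a pose out of reach is approached as far as the arm can. A call with a gripper value outside its range is refused whole. "fingers" is the opening, from 0 (shut) to 1 (fully open), set as the call begins (left out, the last holds). The fingers move at their own pace and stop on an object; "squeeze" is the grip in N (left out, the last holds). Time passes only in rows, so rows that do not move let the fingers close. It gives the time, the measured TCP pose, the force, the opening and the grip force at its end, in the units of the state.
- r.get_state(): the state, without advancing time (a new reading comes with each control period).
- r.get_image(name): name is "side" or "top" or "wrist"; returns a dict with "pixels" (400x640x3 uint8, red, green, blue), "mtx" (3x3 intrinsics, pixels), "world_from_camera" (4x4, takes a point from camera to world coordinates). Camera axes: x right, y down, z forward; pixel columns grow to the right and rows downward; lengths in m; the calibration is good to about 2 mm. A picture is of the moment at which its call begins. There is no depth.
- r.finish_job(): hands the job in; it is judged then, once.
Trained networks look in a picture, given as the dict that the camera call returned (one of the last four; its "shot" number tells which), for a name from the list of things; names that differ only in an ending like _2 or _b are one class to them, and where a whole thing is asked for, a point or a joint stands for the part that bears it (a point fixed in the world has none). Each returns a list of dicts, best first, with "score" (0 to 1); they miss things now and then, are a little off and sometimes report something else, mostly with a low value. They report only what shows in the picture. A call takes as long as a camera call.
- r.regions_of(picture, name): "pixels" (400x640 bool, what is visible of it) and "pixel" ([column, row] in pixels, amid what is visible of it).
The state is a dict: "clock": time; "qpos": joint angles; "joint_vel": joint speeds; "joint_torque": joint torques, N m; "eef_pos": TCP position; "tool_rot": TCP orientation; "wrist_force": force on the tool from outside, world axes, zero at the start; "ft_torque": the same for the moment, N m; "finger_gap": finger opening in m; "finger_force": force on a finger pad.
Only numpy, scipy, OpenCV 4.12 (cv2) and the standard library are available. Lean on these libraries where they do the work, as an engineer would, in place of code of your own. Each camera call takes 0.05 s, during which the arm holds its last target. There are 200 camera calls.

## Task

One of the four touch-up jars on the click-stop turntable stands open, next to the jar at the steel pointer. Turn the turntable one click by its handle so that the open jar comes to the pointer, let go of it, then take the spare stopper from its wooden block and lower it into the open neck until its head rests on the rim. Keep the jars in their rings and leave the other things on the bench alone.

Things in the scene. Friction and masses are not known exactly. Their poses are not given: they have to be found in the camera images.
- turret (a joint): Angle of the round aluminium turntable (248 mm across, top 32 mm above the bench) on its fixed base, rad, positive anticlockwise seen from above; 0 at the start. It has six click stops 60 degrees (1.047 rad) apart and snaps by itself to the nearest stop when let go (peak about 0.1 N m to pass between stops; a light grip slips on the handle).
- handle_grip (a point): Middle of the turntable's handle, on the turning axis, 124 mm above the bench: an upright dark wooden bar 64 mm long (this frame's x axis, which turns with the table), 14 mm wide (y) and 28 mm tall (110 to 138 mm above the bench) on a 20 mm steel post. Pinch it across its width from above and twist, or push it round.
- working_place (a point): Fixed: centre of the jar floor at the working place, 32 mm above the bench, 85 mm from the turning axis towards the steel pointer (x axis). Pointer: fixed upright tab 12 x 22 x 36 mm, 140 mm from the axis, just outside the rim. Six ring pockets (inner diameter 55 mm, 9 mm high) hold jars on the table, 85 mm from the axis, 60 degrees apart.
- open_jar: The jar without a stopper: amber glass, 52 mm across, 62 mm tall, neck 36 mm across outside, straight open bore 25 mm across (no less than 25 mm deep below the rim). Origin at the centre of its underside, z up; the rim is at z = 62 mm. At the start it stands in the pocket one click to the left or to the right of the working place.
- closed_jar_a: A same-shaped jar already closed (cork head 34 mm across, total height 88 mm). Origin at the centre of its underside.
- closed_jar_b: Closed jar like closed_jar_a; at the start it stands at the working place.
- closed_jar_c: Closed jar like closed_jar_a, in the pocket across from the pointer.
- stopper: The spare cork stopper, upright in the hole of its block: a tapered plug 22 mm long, 18 mm across at the tip and 22 mm at the top, under a cylindrical head 34 mm across and 26 mm tall. Origin at the centre of the plug's tip (underside), z up: the head runs from z = 22 to 48 mm. When seated in a jar the origin is 40 mm above the jar's origin.
- stopper_block: Fixed wooden block 70 x 70 mm, 32 mm tall, with one 26 mm hole in the middle in which the stopper hangs by its head (head 32 to 58 mm above the bench). Origin at the centre of its underside.
- offcut: Bystander: gilt-edged moulding offcut, 180 mm long (y), 32 mm wide, 28 mm tall. Origin under its centre.
- corner_protector: Bystander: blue plastic corner protector, 60 x 60 x 31 mm. Origin under its centre.
- spring_clamp: Bystander: nickel-plated spring clamp lying flat, about 130 mm long (x), 18 mm tall. Origin under its pivot.
- sanding_stick: Bystander: cherry sanding stick, 160 mm long (x), 22 mm wide, 9 mm thick. Origin under its centre.

How it is judged:
On the way, in this order (a step that is already met when the one before it is completed fails the run):
1. Turntable turned one click, at rest and let go for 0.3 s, the open jar in its pocket within 8 mm of the working place, the spare stopper still over 60 mm from the jar ((value of joint turret above 0.9 rad or value of joint turret below -0.9 rad) and horizontal distance between open_jar and working_place below 0.008 m and z of open_jar in the frame of working_place below 0.005 m and velocity of joint turret between -0.05 and 0.05 rad/s and contact force between the fingers and turret below 0.3 N and horizontal distance between stopper and open_jar above 0.06 m), for 0.3 s.
2. The stopper is put into the neck by the fingers, not dropped: its plug is in the bore, with the head within 4 mm of the rim, while the fingers still hold it (horizontal distance between stopper and open_jar below 0.005 m and z of stopper in the frame of open_jar below 0.044 m and contact force between the fingers and stopper above 1 N), for 0.1 s.
At the end, for the whole second after the job is handed in: Turntable at rest one click (over 0.9 rad) from its start, the open jar in its pocket within 8 mm of the working place; the stopper released and fully home in it: head within 3 mm of the rim, within 3 mm of the jar's axis, upright to 0.08 rad; all jars upright to 0.1 rad and all at rest ((value of joint turret above 0.9 rad or value of joint turret below -0.9 rad) and horizontal distance between open_jar and working_place below 0.008 m and z of open_jar in the frame of working_place below 0.005 m and velocity of joint turret between -0.05 and 0.05 rad/s and horizontal distance between stopper and open_jar below 0.003 m and z of stopper in the frame of open_jar between 0.035 and 0.043 m and angle between stopper's own z axis and vertical below 0.08 rad and linear speed of each of stopper, open_jar below 0.01 m/s and contact force between the fingers and stopper below 0.3 N and angle between each of open_jar, closed_jar_a, closed_jar_b, closed_jar_c's own z axis and vertical below 0.1 rad); the robot touches nothing.
It fails at once if The turntable must not be turned more than 1.45 rad (about 1.4 clicks) from its start, either way (value of joint turret above 1.45 rad or value of joint turret below -1.45 rad).
It fails at once if No jar may be lifted 10 mm or tipped over 0.3 rad (height (world z) of any of open_jar, closed_jar_a, closed_jar_b, closed_jar_c above 0.042 m or angle between any of open_jar, closed_jar_a, closed_jar_b, closed_jar_c's own z axis and vertical above 0.3 rad).
It fails at once if The stopper must not be pressed on the open jar with more than 40 N (contact force between stopper and open_jar above 40 N).
It fails at once if The offcut, corner protector, spring clamp and sanding stick must not be moved more than 20 mm (distance of any of offcut, corner_protector, spring_clamp, sanding_stick from where it was at the start of the episode above 0.02 m).
It also fails if it takes over 58 s, if anything falls off the work surface, if the arm or the gripper's body presses on something with over 40 N, if the wrist force passes 120 N, or if a joint passes its speed limit or range.

## Working session

There is one attempt and no reset: what is moved stays moved. The work goes in short steps, Python scripts to look and compute and a tool call to move; the robot and the scene stay as the last step left them, time stands still between calls to the robot, and variables do not carry over. Pictures are saved under pics/ and viewed, at most 10 in all, crops included, and the job is handed in when it is done.

Besides the shell and the picture viewer there is one more tool, called after "Call:" by a JSON object that holds its "method" and its "body", one argument or row to a line. move_arm: Moves the arm, as the interface text tells. Its arguments: {"type":"object","properties":{"moves":{"type":"array"},"fingers":{"type":"number"},"squeeze":{"type":"number"}},"required":["moves"]}

```bash
mkdir -p pics; cat > h.py <<'E'
import numpy as np, cv2
from bench import r
def ray(p,im):
    K=im["mtx"];T=np.array(im["world_from_camera"])
    d=T[:3,:3]@np.linalg.solve(np.array(K),[p[0],p[1],1.]);return T[:3,3],d
def at(p,im,z):
    o,d=ray(p,im);return o+d*(z-o[2])/d[2]
def proj(P,im):
    T=np.linalg.inv(np.array(im["world_from_camera"]));c=T[:3,:3]@np.array(P)+T[:3,3];u=np.array(im["mtx"])@c;return u[:2]/u[2]
def save(im,n): cv2.imwrite("pics/"+n,cv2.cvtColor(im["pixels"],cv2.COLOR_RGB2BGR))
E
python3 - <<'E'
from h import *
np.set_printoptions(precision=4,suppress=True)
for c in ["top","side"]:
    im=r.get_image(c);save(im,c+"0.png")
    print(c,np.array(im["world_from_camera"])[:3,3])
    for n,z in [("turret",.032),("handle_grip",.138),("open_jar",.094),("closed_jar_a",.12),("stopper",.058),("stopper_block",.032),("offcut",.028),("corner_protector",.031),("spring_clamp",.018),("sanding_stick",.009)]:
        for d in r.regions_of(im,n)[:4]:
            print(n,round(d["score"],2),np.round(d["pixel"],1),d["pixels"].sum(),at(d["pixel"],im,z))
s=r.get_state();print(s["clock"],s["eef_pos"],s["tool_rot"],s["finger_gap"])
E
```

```text
top [ 0.4452 -0.0238  1.2039]
turret 0.58 [293.2 202.1] 3738 [0.5407 0.0496 0.032 ]
handle_grip 0.69 [290.1 201.4] 3924 [0.5342 0.0515 0.138 ]
handle_grip 0.62 [290.4 202.5] 4128 [0.5312 0.0508 0.138 ]
open_jar 0.76 [306.2 171.4] 269 [0.625  0.0061 0.094 ]
closed_jar_a 0.81 [278.7 175.4] 276 [0.6111 0.0843 0.12  ]
closed_jar_a 0.78 [261.2 199.3] 277 [0.5437 0.1347 0.12  ]
closed_jar_a 0.7 [305.7 224.5] 278 [0.4695 0.0099 0.12  ]
stopper 0.33 [463.1 237.1] 337 [ 0.4224 -0.4539  0.058 ]
stopper_block 0.59 [401.3 199.7] 506 [ 0.54   -0.2821  0.032 ]
offcut 0.87 [328.5 130. ] 638 [ 0.7658 -0.065   0.028 ]
offcut 0.55 [290.1 201.5] 4149 [0.5431 0.0593 0.028 ]
corner_protector 0.58 [166.7 191.3] 459 [0.5836 0.4385 0.031 ]
spring_clamp 0.84 [462.9 234.5] 373 [ 0.4295 -0.4689  0.018 ]
sanding_stick 0.84 [411.3 152.1] 356 [ 0.6926 -0.3266  0.009 ]
side [0.4914 1.1969 1.1033]
turret 0.84 [336.4 231.9] 2667 [0.5319 0.0806 0.032 ]
handle_grip 0.56 [332.9 229.7] 2684 [0.5376 0.183  0.138 ]
handle_grip 0.47 [383.  136.7] 233 [ 0.3918 -0.2749  0.138 ]
open_jar 0.57 [307.9 207.1] 242 [0.618 0.044 0.094]
closed_jar_a 0.8 [301.5 222.1] 424 [0.6272 0.1379 0.12  ]
closed_jar_a 0.75 [322.1 235.3] 410 [0.5666 0.1875 0.12  ]
closed_jar_a 0.68 [355.6 208.2] 374 [0.4778 0.0717 0.12  ]
stopper 0.66 [339.5 156.9] 100 [ 0.5359 -0.2644  0.058 ]
stopper_block 0.59 [340.9 162.7] 373 [ 0.5309 -0.2665  0.032 ]
corner_protector 0.67 [305.5 338. ] 714 [0.5912 0.4543 0.031 ]
corner_protector 0.29 [356.7 211.7] 393 [ 0.4729 -0.0138  0.031 ]
spring_clamp 0.61 [382.9 137. ] 246 [ 0.3798 -0.4558  0.018 ]
1.1 [ 0.1355 -0.5845  0.2314] [ 0.0001  0.9935  0.1136 -0.    ] 0.08538635966120971
```

View pics/top0.png

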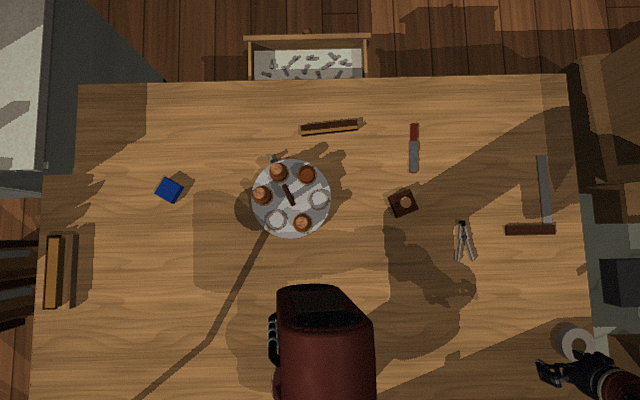

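View pics/side0.png

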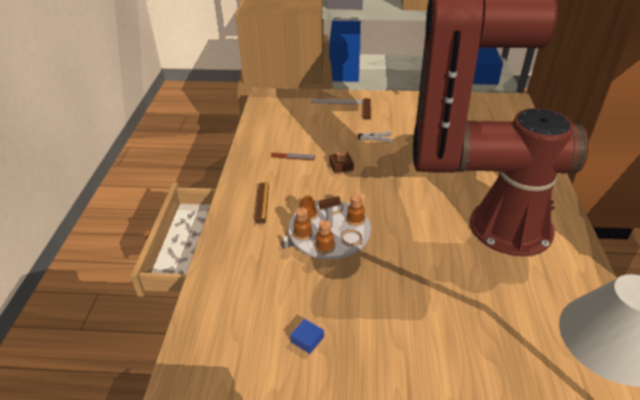

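The top view shows the turntable at about (291,200) with the pointer at (273,157). The jar at the pointer is at (279,175) and the open jar is at (306,171), clockwise of it, so the table must turn +60°. The bar lies roughly along the pointer direction (about 28°). The stopper block is at (401,200). The side view agrees. I'll move above the turntable and look with the wrist camera.

Call:
{"method": "move_arm", "body": {
  "moves": [2.7, -2.6, -0.3, 0, 0, 0, 2.7, -2.6, -0.3, 0, 0, 0, 2.7, -2.6, -0.3, 0, 0, 0, 2.7, -2.6, -0.3, 0, 0, 0, 2.7, -2.6, -0.3, 0, 0, 0],
  "fingers": 0.5
}}

```text
clock: 1.52
eef_pos: [0.2382, -0.4259, 0.2464]
tool_rot: [0.0, 0.994, 0.113, 0.0]
wrist_force: [0.4, -0.3, 0.6]
finger_gap: 0.0427
finger_force: 0.0
```

Call:
{"method": "move_arm", "body": {
  "moves": [2.7, -2.6, -0.3, 0, 0, 0, 2.7, -2.6, -0.3, 0, 0, 0, 2.7, -2.6, -0.3, 0, 0, 0, 2.7, -2.6, -0.3, 0, 0, 0, 2.7, -2.6, -0.3, 0, 0, 0]
}}

```text
clock: 1.93
eef_pos: [0.3404, -0.2687, 0.2617]
tool_rot: [0.0, 0.994, 0.114, 0.0]
wrist_force: [1.3, 0.1, 0.4]
finger_gap: 0.0428
finger_force: 0.0
```

Call:
{"method": "move_arm", "body": {
  "moves": [2.7, -2.6, -0.3, 0, 0, 0, 2.7, -2.6, -0.3, 0, 0, 0, 2.7, -2.6, -0.3, 0, 0, 0, 2.7, -2.6, -0.3, 0, 0, 0, 2.7, -2.6, -0.3, 0, 0, 0]
}}

```text
clock: 2.35
eef_pos: [0.4427, -0.1113, 0.2767]
tool_rot: [0.0, 0.994, 0.114, 0.0]
wrist_force: [0.7, -0.8, 1.0]
finger_gap: 0.0433
finger_force: 0.0
```

Call:
{"method": "move_arm", "body": {
  "moves": [2.7, -2.6, -0.3, 0, 0, -5, 2.7, -2.6, -0.3, 0, 0, -5, 2.7, -2.6, -0.3, 0, 0, -5, 0, 0, 0, 0, 0, 0, 0, 0, 0, 0, 0, 0]
}}

```text
clock: 2.77
eef_pos: [0.495, -0.0124, 0.2854]
tool_rot: [0.0, 0.97, 0.244, -0.0]
wrist_force: [-0.6, -0.8, -0.0]
finger_gap: 0.0423
finger_force: 0.0
```

```bash
cat >> h.py <<'E'
np.set_printoptions(precision=4,suppress=True)
def yaw(s):
    w,x,y,z=s["tool_rot"];return np.degrees(np.arctan2(2*(x*y+w*z),1-2*(y*y+z*z)))
def goto(P,ps=None):
    s=r.get_state();p=np.array(s["eef_pos"]);a=yaw(s);t=np.radians(a);d=np.array(P)-p
    print("pos",p,"yaw",round(a,2),"q",np.array(s["qpos"]),"gap",round(s["finger_gap"],4),"t",s["clock"])
    print("tool shift cm",100*np.array([d[0]*np.cos(t)+d[1]*np.sin(t),d[0]*np.sin(t)-d[1]*np.cos(t),-d[2]]))
    if ps is not None: print("dyaw about tool z",-(ps-a))
E
python3 - <<'E'
from h import *
goto([.54,.047,.29],28)
im=r.get_image("wrist");save(im,"w1.png");T=np.array(im["world_from_camera"]);print(T)
for n,z in [("handle_grip",.138),("open_jar",.094),("closed_jar_a",.12)]:
    for d in r.regions_of(im,n)[:4]:
        print(n,round(d["score"],2),np.round(d["pixel"],1),d["pixels"].sum(),at(d["pixel"],im,z))
E
```

```text
pos [ 0.495  -0.0124  0.2854] yaw 28.26 q [-0.2898 -0.1949 -0.0947  1.6709 -0.0001  2.3586] gap 0.0423 t 2.7667
tool shift cm [ 6.7734 -3.1032 -0.4638]
dyaw about tool z 0.2624724329744872
[[ 0.4732 -0.8395 -0.2671  0.5627]
 [-0.881  -0.4509 -0.1433  0.0241]
 [-0.0001  0.3031 -0.953   0.4279]
 [ 0.      0.      0.      1.    ]]
handle_grip 0.94 [291.4  99.8] 27487 [0.5493 0.0399 0.138 ]
open_jar 0.86 [360.   48.3] 2573 [0.6165 0.0078 0.094 ]
open_jar 0.18 [525.6 239.9] 929 [ 0.5379 -0.2451  0.094 ]
closed_jar_a 0.94 [207.2  33.3] 3368 [0.5624 0.1259 0.12  ]
closed_jar_a 0.94 [289.5  13.2] 1072 [0.6078 0.0728 0.12  ]
closed_jar_a 0.85 [277.2 162.9] 2135 [0.4926 0.0271 0.12  ]
```

View pics/w1.png

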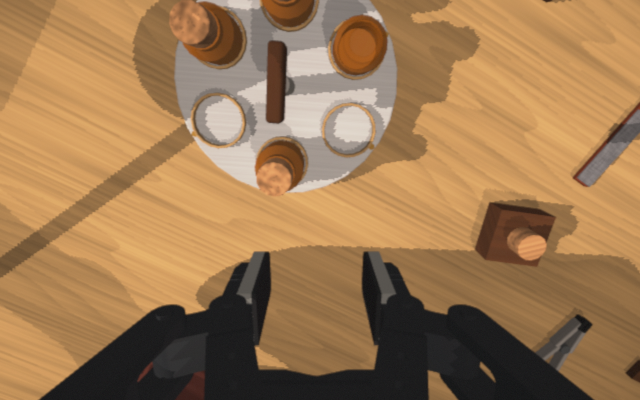

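The wrist view shows the bar's top face from about (277,42) to (274,122), the open jar at (360,45) and the stopper at about (532,245). Next I segment the bar and the stopper head to get precise positions.

```bash
python3 - <<'E'
from h import *
im=r.get_image("wrist");px=im["pixels"].astype(int)
m=(px.sum(2)<170)&(px[...,0]>px[...,2]+8);m[:30]=0;m[130:]=0;m[:,:255]=0;m[:,300:]=0
n,l,st,c=cv2.connectedComponentsWithStats(m.astype(np.uint8));k=1+st[1:,4].argmax();print(st[k],c[k])
rc=cv2.minAreaRect(np.argwhere(l==k)[:,::-1].astype(np.float32));b=cv2.boxPoints(rc);print(b)
P=np.array([at(p,im,.138) for p in b]);print(P,P.mean(0));
for i in range(4): e=P[(i+1)%4]-P[i];print(np.linalg.norm(e),np.degrees(np.arctan2(e[1],e[0])))
for nme,z in [("stopper",.058),("stopper_block",.032),("open_jar",.094)]:
    for d in r.regions_of(im,nme)[:2]:
        ys,xs=np.where(d["pixels"]);print(nme,round(d["score"],2),d["pixel"],[xs.min(),xs.max(),ys.min(),ys.max()],at(d["pixel"],im,z))
# top crop for stopper fit & pockets
crop=im["pixels"][0:280,150:570];cv2.imwrite("pics/c1.png",cv2.resize(crop[180:280,310:420][...,::-1],None,fx=5,fy=5,interpolation=2))
# pocket ring check: ring centres at z .041
for p in [(218,119),(349,129)]: print("ring",at(p,im,.041))
for az in [28]:
  C=P.mean(0)
  for k in range(6):
    t=np.radians(az+60*k);print(k,proj([C[0]+.085*np.cos(t),C[1]+.085*np.sin(t),.041],im))
E
```

```text
[266  39  17  81 570] [277.1     70.3772]
[[266.  39.]
 [282.  39.]
 [282. 119.]
 [266. 119.]]
[[0.5803 0.0746 0.138 ]
 [0.5861 0.0636 0.138 ]
 [0.5316 0.0368 0.138 ]
 [0.5253 0.0486 0.138 ]] [0.5558 0.0559 0.138 ]
0.0124842086992427 -62.09998549193331
0.06079604323960893 -153.84558833835155
0.013356836388937856 117.9008499636974
0.06082907332384993 25.33282995482153
stopper 0.78 [523.0, 237.3] [np.int64(506), np.int64(544), np.int64(225), np.int64(256)] [ 0.5342 -0.2722  0.058 ]
stopper_block 0.78 [503.4, 223.5] [np.int64(474), np.int64(553), np.int64(199), np.int64(264)] [ 0.5357 -0.2592  0.032 ]
stopper_block 0.61 [289.1, 98.1] [np.int64(171), np.int64(393), np.int64(0), np.int64(190)] [0.5445 0.0456 0.032 ]
open_jar 0.96 [357.4, 43.2] [np.int64(329), np.int64(383), np.int64(11), np.int64(72)] [0.6185 0.0085 0.094 ]
ring [0.4879 0.1051 0.041 ]
ring [ 0.5467 -0.0293  0.041 ]
0 [282.1003  -5.691 ]
1 [212.8429  40.8616]
2 [220.0026 124.1866]
3 [286.8197 161.6222]
4 [351.5336 123.9539]
5 [353.9938  40.5913]
```

View pics/c1.png

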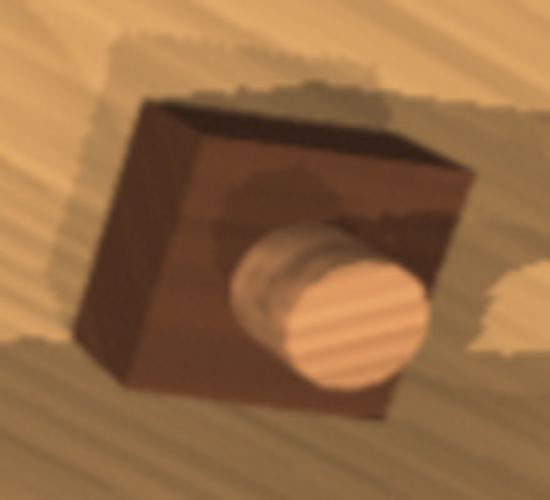

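Call:
{"method": "move_arm", "body": {
  "moves": [2.1, -0.8, 1.5, 0, 0, 0, 2.1, -0.8, 1.5, 0, 0, 0, 2.1, -0.8, 2, 0, 0, 0, 2.2, -0.7, 2, 0, 0, 2, 0, 0, 0, 0, 0, 0]
}}

```text
clock: 3.58
eef_pos: [0.555, 0.0551, 0.2105]
tool_rot: [-0.001, 0.974, 0.225, -0.002]
wrist_force: [-0.6, -0.2, -0.2]
finger_gap: 0.0427
finger_force: 0.0
```

```bash
python3 - <<'E'
from h import *
goto([.555,.055,.21],26)
im=r.get_image("wrist")
save(im,"w2.png")
print(proj([.555,.055,.138],im))
E
```

```text
pos [0.555  0.0551 0.2105] yaw 25.99 q [-0.136  -0.022  -0.0697  1.5282  0.0008  2.5521] gap 0.0427 t 3.5833
tool shift cm [-0.0032  0.008   0.054 ]
dyaw about tool z -0.014366267494168028
[316.7513 213.3258]
```

View pics/w2.png

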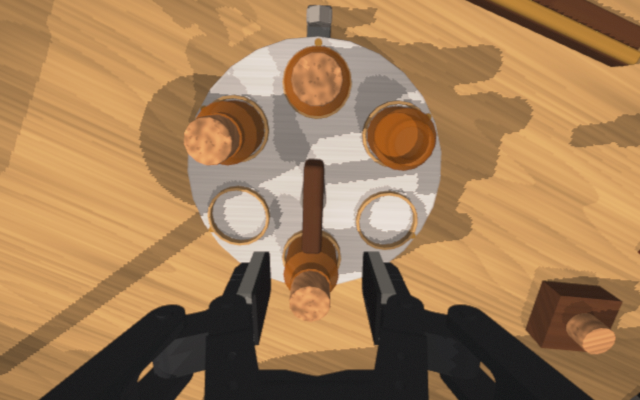

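The bar runs from (315,160) to (312,252), nearly upright in the picture. The pointer is at (319,20), the open jar at (400,135), and the stopper head at (597,335).

```bash
python3 - <<'E'
from h import *
im=r.get_image("wrist")
a=at((315,160),im,.138);b=at((312,253),im,.138);print(a,b,(a+b)/2,np.linalg.norm(a-b),np.degrees(np.arctan2(*(a-b)[1::-1])))
r2=at((239,214),im,.041);r4=at((387,219.5),im,.041);ro=at((405,132),im,.094);print("rings",r2,r4,"jar",ro,"ptr",at((319,7),im,.036),at((319,37),im,0.0))
print("stopper",at((597,340),im,.058))
px=im["pixels"].astype(int)
E
```

```text
[0.5863 0.0707 0.138 ] [0.5255 0.0434 0.138 ] [0.5559 0.0571 0.138 ] 0.06662726304143426 24.1890575474892
rings [0.488  0.1069 0.041 ] [ 0.5473 -0.0272  0.041 ] jar [0.6281 0.0153 0.094 ] ptr [0.6862 0.1164 0.036 ] [0.6705 0.1084 0.    ]
stopper [ 0.5307 -0.2886  0.058 ]
```

Call:
{"method": "move_arm", "body": {
  "moves": [0.2, -0.1, 2, 0, 0, 2, 0, 0, 3, 0, 0, 0, 0, 0, 3, 0, 0, 0, 0, 0, 2.2, 0, 0, 0, 0, 0, 0, 0, 0, 0]
}}

```text
clock: 4.1
eef_pos: [0.5539, 0.0543, 0.1097]
tool_rot: [-0.001, 0.978, 0.208, -0.003]
wrist_force: [-1.2, 0.3, -1.5]
finger_gap: 0.0429
finger_force: 0.0
```

Call:
{"method": "move_arm", "body": {
  "moves": [0, 0, 0, 0, 0, 0, 0, 0, 0, 0, 0, 0, 0, 0, 0, 0, 0, 0, 0, 0, 0, 0, 0, 0, 0, 0, 0, 0, 0, 0],
  "fingers": 0,
  "squeeze": 60
}}

```text
clock: 4.52
eef_pos: [0.5555, 0.0582, 0.116]
tool_rot: [-0.003, 0.978, 0.21, 0.0]
wrist_force: [-12.0, 18.5, 7.5]
finger_gap: 0.0128
finger_force: 61.1
```

Call:
{"method": "move_arm", "body": {
  "moves": [0, -0.15, -0.6, 0, 0, 0, 0, 0, 0, 0, 0, 0, 0, 0, 0, 0, 0, -4, 0, 0, 0, 0, 0, -5, 0, 0, 0, 0, 0, -5]
}}

```text
clock: 4.93
eef_pos: [0.555, 0.0582, 0.1165]
tool_rot: [-0.003, 0.945, 0.328, -0.001]
wrist_force: [11.7, 9.6, -36.5]
finger_gap: 0.0126
finger_force: 65.0
```

Call:
{"method": "move_arm", "body": {
  "moves": [0, 0, 0.5, 0, 0, -5, 0, 0, 0, 0, 0, -5, 0, 0, 0, 0, 0, -5, 0, 0, 0, 0, 0, -5, 0, 0, 0, 0, 0, 0]
}}

```text
clock: 5.35
eef_pos: [0.5552, 0.0582, 0.1164]
tool_rot: [-0.002, 0.873, 0.488, 0.001]
wrist_force: [-7.5, 10.9, 1.5]
finger_gap: 0.0125
finger_force: 70.5
```

Call:
{"method": "move_arm", "body": {
  "moves": [0, 0, 0, 0, 0, -5, 0, 0, 0, 0, 0, -5, 0, 0, 0, 0, 0, -5, 0, 0, 0, 0, 0, -5, 0, 0, 0, 0, 0, -5]
}}

```text
clock: 5.77
eef_pos: [0.5552, 0.0582, 0.1164]
tool_rot: [-0.001, 0.747, 0.665, 0.001]
wrist_force: [-8.3, 11.7, 0.4]
finger_gap: 0.0125
finger_force: 70.3
```

Call:
{"method": "move_arm", "body": {
  "moves": [0, 0, 0, 0, 0, -1, 0, 0, 0, 0, 0, 0, 0, 0, 0, 0, 0, 0]
}}

```text
clock: 6.02
eef_pos: [0.5552, 0.0582, 0.1164]
tool_rot: [-0.001, 0.742, 0.67, 0.001]
wrist_force: [-8.2, 10.6, 2.7]
finger_gap: 0.0128
finger_force: 70.3
```

```bash
python3 - <<'E'
from h import *
goto([.5565,.057,.21],84)
im=r.get_image("wrist");save(im,"w3.png")
for d in r.regions_of(im,"open_jar")[:2]: print(d["score"],d["pixel"],at(d["pixel"],im,.09))
print(r.get_state()["wrist_force"])
print("want",proj([.6342,.0916,.09],im))
E
```

```text
pos [0.5552 0.0582 0.1164] yaw 84.15 q [-0.1317 -0.0122 -0.2308  1.3532  0.0034  1.5411] gap 0.0128 t 6.0167
tool shift cm [-0.1059  0.1463 -9.36  ]
dyaw about tool z 0.15297739525937004
0.77 [444.3, 158.9] [0.6235 0.0978 0.09  ]
0.39 [316.9, 203.5] [0.5572 0.0808 0.09  ]
[-8.1052 11.7097  2.3382]
want [465.2386 168.7239]
```

View pics/w3.png

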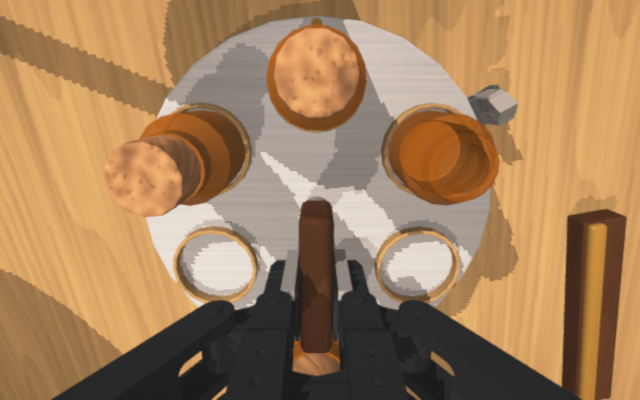

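The open jar at (442,155) now stands beside the pointer at (493,105), so I release the bar and rise.

Call:
{"method": "move_arm", "body": {
  "moves": [0, 0, 0, 0, 0, 0, 0, 0, 0, 0, 0, 0, 0, 0, 0, 0, 0, 0, 0, 0, -1, 0, 0, 0, 0, 0, -2, 0, 0, 0],
  "fingers": 0.5
}}

```text
clock: 6.53
eef_pos: [0.5549, 0.0562, 0.1437]
tool_rot: [-0.001, 0.743, 0.669, -0.001]
wrist_force: [0.1, -0.7, 0.0]
finger_gap: 0.0428
finger_force: 0.0
```

Call:
{"method": "move_arm", "body": {
  "moves": [0, 0, -3, 0, 0, 0, 0, 0, -3, 0, 0, 0, 0, 0, -3, 0, 0, 0, 0, 0, -3, 0, 0, 0, 0, 0, 0, 0, 0, 0]
}}

```text
clock: 6.95
eef_pos: [0.558, 0.0558, 0.2724]
tool_rot: [0.004, 0.743, 0.669, 0.003]
wrist_force: [0.5, -0.8, 1.2]
finger_gap: 0.0429
finger_force: 0.0
```

```bash
python3 - <<'E'
from h import *
s=r.get_state();print(s["eef_pos"],s["wrist_force"])
im=r.get_image("wrist");save(im,"w4.png")
for d in r.regions_of(im,"open_jar")[:2]: print(d["score"],d["pixel"],at(d["pixel"],im,.09))
print("want",proj([.6342,.0916,.094],im))
E
```

```text
[0.558  0.0558 0.2724] [ 0.4573 -0.8345  1.1867]
0.66 [382.2, 128.6] [0.6263 0.0953 0.09  ]
want [391.6702 132.0571]
```

View pics/w4.png

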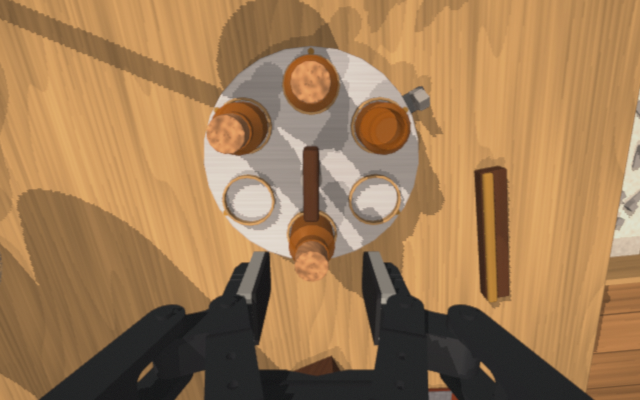

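The open jar at (382,127) is clearly at the pointer (417,98) and the fingers are free. Now to the stopper.

Call:
{"method": "move_arm", "body": {
  "moves": [-3.45, 0.1, 0, 0, 0, 0, -3.45, 0.1, 0, 0, 0, 0, -3.45, 0.1, 0, 0, 0, 0, -3.45, 0.1, 0, 0, 0, 0, -3.45, 0.1, 0, 0, 0, 0]
}}

```text
clock: 7.47
eef_pos: [0.5422, -0.1171, 0.2635]
tool_rot: [-0.001, 0.743, 0.67, -0.0]
wrist_force: [0.5, -0.9, 0.9]
finger_gap: 0.0424
finger_force: 0.0
```

Call:
{"method": "move_arm", "body": {
  "moves": [-3.45, 0.1, 0, 0, 0, 0, -3.45, 0.1, 0, 0, 0, 0, -3.45, 0.1, 0, 0, 0, 0, -3.45, 0.1, 0, 0, 0, 0, -3.45, 0.1, 0, 0, 0, 0]
}}

```text
clock: 7.88
eef_pos: [0.5292, -0.2894, 0.2634]
tool_rot: [-0.001, 0.743, 0.669, -0.0]
wrist_force: [0.6, -0.5, 0.1]
finger_gap: 0.0426
finger_force: 0.0
```

Call:
{"method": "move_arm", "body": {
  "moves": [0, 0, 1.3, 0, 0, 6, 0, 0, 1.3, 0, 0, 6, 0, 0, 1.3, 0, 0, 6, 0, 0, 1.3, 0, 0, 6, 0, 0, 1.3, 0, 0, 6],
  "fingers": 0.7
}}

```text
clock: 8.3
eef_pos: [0.5294, -0.2877, 0.1977]
tool_rot: [-0.001, 0.892, 0.452, -0.0]
wrist_force: [0.3, 0.2, -0.4]
finger_gap: 0.0592
finger_force: 0.0
```

Call:
{"method": "move_arm", "body": {
  "moves": [0, 0, 1.3, 0, 0, 6, 0, 0, 1.3, 0, 0, 7, 0, 0, 1.3, 0, 0, 7, 0, 0, 0, 0, 0, 0, 0, 0, 0, 0, 0, 0]
}}

```text
clock: 8.72
eef_pos: [0.5293, -0.2873, 0.1592]
tool_rot: [-0.001, 0.956, 0.295, -0.001]
wrist_force: [-0.6, -0.4, 0.6]
finger_gap: 0.0602
finger_force: 0.0
```

```bash
python3 - <<'E'
from h import *
goto([.531,-.2886,.17],34)
im=r.get_image("wrist");save(im,"w5.png")
for n,z in (("stopper",.05),("stopper_block",.032)):
  for d in r.regions_of(im,n)[:2]: print(n,d["score"],d["pixel"],d["pixels"].sum(),at(d["pixel"],im,z))
E
```

```text
pos [ 0.5293 -0.2873  0.1592] yaw 34.26 q [-0.7141  0.1119 -0.025   1.4363 -0.0001  1.8294] gap 0.0602 t 8.7167
tool shift cm [ 0.0699  0.2038 -1.0792]
dyaw about tool z 0.264249918137871
stopper 0.9 [315.7, 193.4] 1794 [ 0.5318 -0.2847  0.05  ]
stopper_block 0.93 [320.2, 172.3] 5742 [ 0.5443 -0.2805  0.032 ]
```

View pics/w5.png

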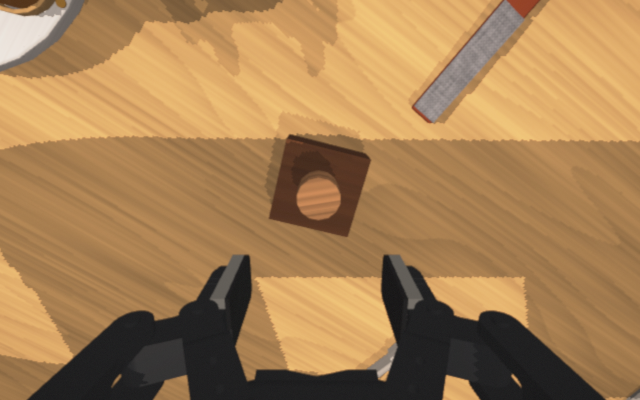

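The stopper's top is at about (319,199) between the fingers, on its block with corners (290,138), (370,158), (348,236), (270,218).

```bash
python3 - <<'E'
from h import *
im=r.get_image("wrist")
print(at((319,199),im,.058), [at(p,im,.032) for p in ((290,138),(370,158),(348,236),(270,218))])
px=im["pixels"].astype(int);c=px[199,319];m=(px[...,0]>150)&(px[...,0]-px[...,2]>50);m[:165]=0;m[232:]=0;m[:,285:];m[:,:290]=0;m[:,348:]=0
n,l,st,ce=cv2.connectedComponentsWithStats(m.astype(np.uint8));k=l[199,319];print(st[k],ce[k],at(ce[k],im,.058))
P=at(ce[k],im,.058);goto([P[0],P[1],.036],34)
E
```

```text
[ 0.5323 -0.2893  0.058 ] [array([ 0.5548, -0.2463,  0.032 ]), array([ 0.5778, -0.3086,  0.032 ]), array([ 0.5121, -0.3341,  0.032 ]), array([ 0.4881, -0.269 ,  0.032 ])]
[ 295  178   43   41 1365] [316.0234 198.0125] [ 0.5317 -0.287   0.058 ]
pos [ 0.5304 -0.2882  0.1613] yaw 34.19 q [-0.714   0.1108 -0.0224  1.4362 -0.0001  1.8308] gap 0.06 t 8.9167
tool shift cm [ 0.1692 -0.0229 12.5329]
dyaw about tool z 0.19035349149270075
```

Call:
{"method": "move_arm", "body": {
  "moves": [0.1, 0.2, 2.5, 0, 0, 0, 0, 0, 3, 0, 0, 0, 0, 0, 3, 0, 0, 0, 0, 0, 2.5, 0, 0, 0, 0, 0, 1, 0, 0, 0],
  "fingers": 0.7
}}

```text
clock: 9.33
eef_pos: [0.5306, -0.2877, 0.037]
tool_rot: [-0.002, 0.956, 0.294, -0.001]
wrist_force: [-0.7, 1.0, -0.3]
finger_gap: 0.0595
finger_force: 0.0
```

Call:
{"method": "move_arm", "body": {
  "moves": [0, 0, 0, 0, 0, 0, 0, 0, 0, 0, 0, 0, 0, 0, 0, 0, 0, 0]
}}

```text
clock: 9.58
eef_pos: [0.5331, -0.2899, 0.0427]
tool_rot: [0.001, 0.956, 0.293, 0.001]
wrist_force: [0.5, 0.5, -0.1]
finger_gap: 0.0597
finger_force: 0.0
```

Call:
{"method": "move_arm", "body": {
  "moves": [-0.1, 0, 0.7, 0, 0, 0, 0, 0, 0, 0, 0, 0, 0, 0, 0, 0, 0, 0]
}}

```text
clock: 9.83
eef_pos: [0.5313, -0.2897, 0.0336]
tool_rot: [0.0, 0.956, 0.293, 0.0]
wrist_force: [0.2, 0.1, -0.5]
finger_gap: 0.0598
finger_force: 0.0
```

Call:
{"method": "move_arm", "body": {
  "moves": [0, 0, 0, 0, 0, 0, 0, 0, 0, 0, 0, 0, 0, 0, 0, 0, 0, 0, 0, 0, 0, 0, 0, 0, 0, 0, 0, 0, 0, 0],
  "fingers": 0,
  "squeeze": 40
}}

```text
clock: 10.25
eef_pos: [0.5314, -0.2897, 0.0338]
tool_rot: [0.0, 0.956, 0.293, 0.0]
wrist_force: [-1.4, 0.8, 4.7]
finger_gap: 0.0319
finger_force: 39.8
```

Call:
{"method": "move_arm", "body": {
  "moves": [0, 0, -1, 0, 0, 0, 0, 0, -3, 0, 0, 0, 0, 0, -4, 0, 0, 0, 0, 0, -4, 0, 0, 0, 0, 0, -4, 0, 0, 0]
}}

```text
clock: 10.67
eef_pos: [0.5307, -0.2891, 0.1954]
tool_rot: [-0.0, 0.956, 0.293, -0.0]
wrist_force: [0.5, -0.3, -0.5]
finger_gap: 0.0318
finger_force: 39.7
```

Call:
{"method": "move_arm", "body": {
  "moves": [2.2, -2.35, -3, 0, 0, 0, 2.2, -2.35, -2, 0, 0, 0, 2.2, -2.35, 0, 0, 0, 0, 2.2, -2.35, 0, 0, 0, 0, 2.2, -2.35, 0, 0, 0, 0]
}}

```text
clock: 11.08
eef_pos: [0.5564, -0.1309, 0.2429]
tool_rot: [0.0, 0.956, 0.293, 0.0]
wrist_force: [-0.1, 0.2, -0.7]
finger_gap: 0.0316
finger_force: 39.8
```

Call:
{"method": "move_arm", "body": {
  "moves": [2.2, -2.35, 0, 0, 0, 0, 2.2, -2.35, 0, 0, 0, 0, 2.2, -2.35, 0, 0, 0, 0, 2.2, -2.35, 0, 0, 0, 0, 2.2, -2.35, 0, 0, 0, 0]
}}

```text
clock: 11.5
eef_pos: [0.5815, 0.0284, 0.2422]
tool_rot: [0.0, 0.956, 0.293, 0.0]
wrist_force: [0.9, -1.4, 0.0]
finger_gap: 0.0321
finger_force: 39.8
```

Call:
{"method": "move_arm", "body": {
  "moves": [2.2, -2.35, 0, 0, 0, 0, 0, 0, 0, 0, 0, 0, 0, 0, 0, 0, 0, 0, 0, 0, 0, 0, 0, 0]
}}

```text
clock: 11.83
eef_pos: [0.5866, 0.0584, 0.2419]
tool_rot: [0.0, 0.956, 0.293, -0.0]
wrist_force: [0.4, -0.5, 0.2]
finger_gap: 0.0318
finger_force: 39.8
```

```bash
python3 - <<'E'
from h import *
goto([.6342,.0916,.15],34)
im=r.get_image("wrist")
save(im,"w6.png")
for n,z in (("open_jar",.075),("stopper",.1)):
  for d in r.regions_of(im,n)[:2]: print(n,d["score"],d["pixel"],d["pixels"].sum(),at(d["pixel"],im,z))
print("rim want",proj([.6342,.0916,.094],im))
p=proj([.6342,.0916,.094],im).astype(int)
print(p)
x0,y0=max(p[0]-80,0),max(p[1]-60,0);cv2.imwrite("pics/c6.png",cv2.resize(im["pixels"][y0:y0+120,x0:x0+160][...,::-1],None,fx=5,fy=5,interpolation=2));print(x0,y0)
E
```

```text
pos [0.5866 0.0584 0.2419] yaw 34.08 q [-0.1223  0.0745  0.0853  1.5816 -0.0004  2.4245] gap 0.0318 t 11.8333
tool shift cm [ 5.8071 -0.0835  9.1947]
dyaw about tool z 0.08030455978740036
open_jar 0.6 [312.9, 117.5] 2677 [0.6323 0.0929 0.075 ]
stopper 0.81 [314.6, 275.3] 6363 [0.5137 0.011  0.1   ]
rim want [315.2524 117.8824]
[315 117]
235 57
```

View pics/c6.png

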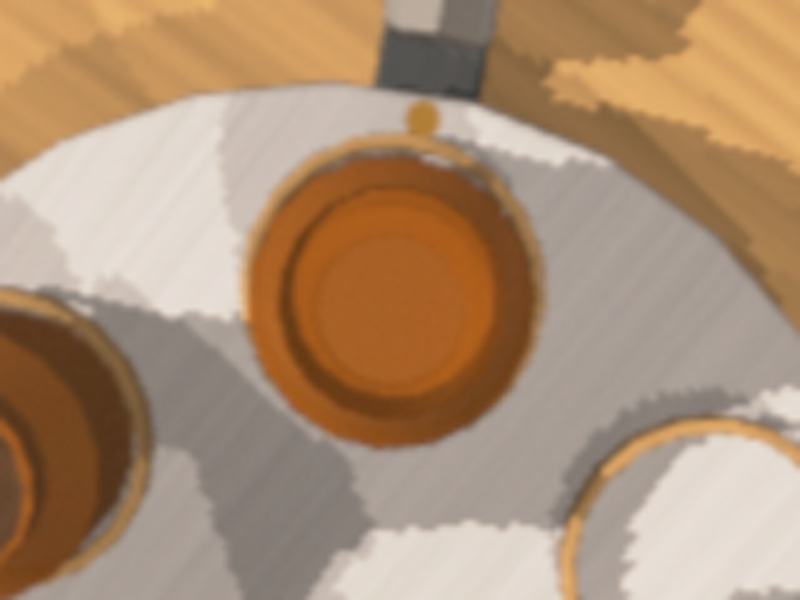

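In the crop the neck circle runs from 285 to 497 across and 188 to 400 down, so its centre is at image (313.2,115.8). Next I check the stopper's place in the grip with the same camera.

```bash
python3 - <<'E'
from h import *
im=r.get_image("wrist");s=r.get_state();p=s["eef_pos"]
J=at((313.2,115.8),im,.094);print("jar",J,"ring",at((313.8,None or 115),im,.06))
d=r.regions_of(im,"stopper")[0];ys,xs=np.where(d["pixels"])
print(d["score"],xs.min(),xs.max(),ys.min(),ys.max(),d["pixels"].sum())
for row in range(ys.min(),ys.max()+1,6):
    c=xs[ys==row]; print(row,c.min(),c.max(),end="; ")
t=np.radians(yaw(s))
def cyl(x0,y0): # silhouette mask of the head as seen, offset in the tool frame (m)
    pts=[]
    for z in (p[2]-.0018,p[2]+.0242):
        for a in np.linspace(0,2*np.pi,72):
            ux,uy=x0+.017*np.cos(a),y0+.017*np.sin(a)
            pts.append(proj([p[0]+ux*np.cos(t)+uy*np.sin(t),p[1]+ux*np.sin(t)-uy*np.cos(t),z],im))
    return np.array(pts)
q=cyl(0,0);print("\npred",q.min(0),q.max(0));q=cyl(.003,0);print("pred x+3mm",q.min(0),q.max(0))
goto([J[0],J[1],.15],34)
save(im,"w7.png")
E
```

```text
jar [0.6348 0.093  0.094 ] ring [0.6339 0.092  0.06  ]
0.9 276 355 229 326 6365
229 310 322; 235 296 335; 241 288 343; 247 285 347; 253 282 349; 259 280 350; 265 279 352; 271 278 354; 277 277 354; 283 276 355; 289 276 355; 295 277 355; 301 277 354; 307 279 351; 313 283 347; 319 291 339; 325 308 328; 
pred [274.4401 230.6037] [358.9057 329.9148]
pred x+3mm [274.1577 224.5317] [359.1931 323.8599]
pos [0.5867 0.0575 0.2418] yaw 33.97 q [-0.1238  0.0743  0.0849  1.5813 -0.0002  2.4249] gap 0.0315 t 12.0833
tool shift cm [ 5.9707 -0.2482  9.1763]
dyaw about tool z -0.0310994422109232
```

Call:
{"method": "move_arm", "body": {
  "moves": [2.9, -0.1, 0, 0, 0, 0, 2.9, -0.1, 2, 0, 0, 0, 0, 0, 3, 0, 0, 0, 0, 0, 3, 0, 0, 0, 0, 0, 2, 0, 0, 0]
}}

```text
clock: 12.5
eef_pos: [0.6328, 0.0923, 0.1382]
tool_rot: [-0.0, 0.956, 0.293, -0.002]
wrist_force: [-0.3, -0.2, -0.6]
finger_gap: 0.0319
finger_force: 39.8
```

Call:
{"method": "move_arm", "body": {
  "moves": [0, 0, 0, 0, 0, 0, 0, 0, 0, 0, 0, 0, 0, 0, 0, 0, 0, 0]
}}

```text
clock: 12.75
eef_pos: [0.6344, 0.0922, 0.1436]
tool_rot: [0.0, 0.956, 0.292, 0.001]
wrist_force: [1.0, 0.5, -0.1]
finger_gap: 0.0315
finger_force: 39.8
```

```bash
python3 - <<'E'
from h import *
goto([.6337,.0925,.0958],34)
im=r.get_image("wrist");save(im,"w8.png")
im=r.get_image("top")
crop=im["pixels"][140:190,240:310];cv2.imwrite("pics/c8.png",cv2.resize(crop[...,::-1],None,fx=6,fy=6))
w=cv2.imread("pics/w8.png")[100:400,160:480];cv2.imwrite("pics/c9.png",cv2.resize(w,None,fx=2,fy=2))
s=r.get_state();print(s["eef_pos"],s["wrist_force"])
E
```

```text
pos [0.6344 0.0922 0.1436] yaw 34.01 q [-0.0593  0.227   0.0737  1.4153 -0.0001  2.4887] gap 0.0315 t 12.75
tool shift cm [-0.0361 -0.0661  4.7843]
dyaw about tool z 0.014169410974517405
[0.6348 0.0923 0.1442] [-0.791  -0.8727 -0.1512]
```

Call:
{"method": "move_arm", "body": {
  "moves": [0, 0, 1, 0, 0, 0, 0, 0, 1, 0, 0, 0, 0, 0, 0.6, 0, 0, 0, 0, 0, 0.6, 0, 0, 0, 0, 0, 0, 0, 0, 0]
}}

```text
clock: 13.27
eef_pos: [0.6325, 0.0927, 0.1075]
tool_rot: [-0.0, 0.956, 0.293, -0.001]
wrist_force: [0.5, 0.0, -0.5]
finger_gap: 0.0319
finger_force: 39.8
```

Call:
{"method": "move_arm", "body": {
  "moves": [0, 0, 0, 0, 0, 0, 0, 0, 0, 0, 0, 0]
}}

```text
clock: 13.43
eef_pos: [0.6337, 0.0926, 0.1099]
tool_rot: [0.0, 0.956, 0.293, 0.0]
wrist_force: [-0.3, -0.3, -0.2]
finger_gap: 0.0317
finger_force: 39.8
```

The tip is about 8 mm into the bore with no side force, so I keep lowering.

Call:
{"method": "move_arm", "body": {
  "moves": [0, 0, 0.4, 0, 0, 0, 0, 0, 0.3, 0, 0, 0, 0, 0, 0.3, 0, 0, 0, 0, 0, 0, 0, 0, 0, 0, 0, 0, 0, 0, 0]
}}

```text
clock: 13.85
eef_pos: [0.6333, 0.0926, 0.0992]
tool_rot: [-0.0, 0.956, 0.293, -0.0]
wrist_force: [-0.3, -0.9, -1.3]
finger_gap: 0.0315
finger_force: 39.8
```

Call:
{"method": "move_arm", "body": {
  "moves": [0, 0, 0.2, 0, 0, 0, 0, 0, 0, 0, 0, 0, 0, 0, 0.1, 0, 0, 0, 0, 0, 0, 0, 0, 0, 0, 0, 0, 0, 0, 0]
}}

```text
clock: 14.27
eef_pos: [0.6337, 0.0926, 0.0969]
tool_rot: [0.0, 0.956, 0.293, 0.0]
wrist_force: [-0.7, -0.9, 0.6]
finger_gap: 0.0317
finger_force: 39.8
```

Call:
{"method": "move_arm", "body": {
  "moves": [0, 0, 0.1, 0, 0, 0, 0, 0, 0, 0, 0, 0, 0, 0, 0, 0, 0, 0]
}}

```text
clock: 14.52
eef_pos: [0.634, 0.0925, 0.0965]
tool_rot: [0.0, 0.956, 0.293, 0.0]
wrist_force: [-1.8, -0.8, 6.0]
finger_gap: 0.0318
finger_force: 40.3
```

Call:
{"method": "move_arm", "body": {
  "moves": [0, 0, 0.1, 0, 0, 0, 0, 0, 0, 0, 0, 0, 0, 0, 0, 0, 0, 0]
}}

```text
clock: 14.77
eef_pos: [0.6343, 0.0924, 0.0964]
tool_rot: [0.001, 0.956, 0.293, 0.001]
wrist_force: [-4.4, -1.3, 11.7]
finger_gap: 0.0317
finger_force: 40.9
```

The head bears on the rim at about the expected height, with roughly 12 N. Release and rise.

Call:
{"method": "move_arm", "body": {
  "moves": [0, 0, -0.1, 0, 0, 0, 0, 0, 0, 0, 0, 0]
}}

```text
clock: 14.93
eef_pos: [0.634, 0.0925, 0.0965]
tool_rot: [0.0, 0.956, 0.293, 0.001]
wrist_force: [-2.9, -1.0, 7.1]
finger_gap: 0.0319
finger_force: 40.2
```

Call:
{"method": "move_arm", "body": {
  "moves": [0, 0, 0, 0, 0, 0, 0, 0, 0, 0, 0, 0, 0, 0, 0, 0, 0, 0, 0, 0, 0, 0, 0, 0, 0, 0, -1, 0, 0, 0],
  "fingers": 0.65
}}

```text
clock: 15.35
eef_pos: [0.6322, 0.0927, 0.1036]
tool_rot: [-0.001, 0.956, 0.293, -0.002]
wrist_force: [-0.8, 0.6, -1.2]
finger_gap: 0.0554
finger_force: 0.0
```

Call:
{"method": "move_arm", "body": {
  "moves": [0, 0, -2, 0, 0, 0, 0, 0, -3, 0, 0, 0, 0, 0, -3, 0, 0, 0, 0, 0, -3, 0, 0, 0, 0, 0, 0, 0, 0, 0]
}}

```text
clock: 15.77
eef_pos: [0.636, 0.0926, 0.2237]
tool_rot: [0.002, 0.956, 0.293, 0.004]
wrist_force: [1.3, 0.3, 1.6]
finger_gap: 0.0555
finger_force: 0.0
```

```bash
python3 - <<'E'
from h import *
im=r.get_image("wrist");save(im,"w10.png");s=r.get_state();print(s["eef_pos"],s["wrist_force"],s["clock"])
E
```

```text
[0.6355 0.0926 0.2206] [0.5256 0.0396 0.2591] 15.8167
```

View pics/w10.png

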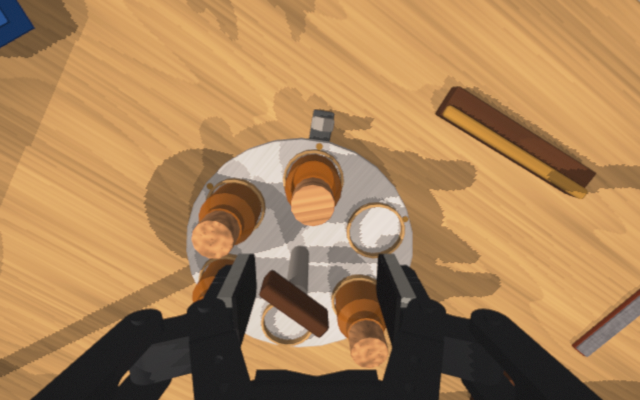

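The stopper's head (312,205) sits upright on the jar at (313,178) below the pointer (322,122). The other jars are in their rings and the fingers are clear.

```bash
python3 -c "
from bench import r
print(r.finish_job())"
```

```text
the job is handed in; nothing more can be done
None
```

I turned the turntable one click so the open jar stands at the pointer, seated the spare stopper with its head on the rim, released it, and handed the job in at about 16 s; no verdict came back.

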